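# Open the vacuum valve to its stop and back it off a quarter turn

### The job

Open the vacuum line's valve, the one with the blue handwheel: crank it counterclockwise (seen from above) by its upright handle until you feel the stop, then turn it back a quarter turn so it cannot seize, and let go. Do not turn the yellow nitrogen valve.

Things in the scene. Friction and masses are not known exactly. Their poses are not given: they have to be found in the camera images.
- vacuum_wheel (a joint): turn of the blue handwheel on its vertical axis, rad, counterclockwise seen from above is positive and opens. 0 = shut, the hard stop at fully open is at 14.14 (2.25 turns). It starts 1.3 to 2 turns short of that stop. Turns with light friction (about 1.5 to 2 N at the handle, 0.07 N m) and stays where it is left; at the stop the handle simply goes no further.
- vacuum_hub (a point): centre of the blue handwheel, on its axis, in the plane of the rim, 105 mm above the bench. The wheel is a horizontal ring of 45 mm mean radius, of 12 mm thick round bar, with three spokes and a hub 14 mm high, on a brass valve body bolted to the bench by a 100 mm square steel plate. Nothing on the wheel but its handle rises above 113 mm over the bench.
- vacuum_knob (a point): centre of the top face of the blue wheel's crank handle, 166 mm above the bench: an upright white cylinder 20 mm in diameter and 52 mm tall (from 114 to 166 mm above the bench), with a blue dot on top, standing on the rim 45 mm from the wheel's axis. The sleeve spins freely on its own pin, so it can be held from above at an unchanging hand orientation all the way round.
- nitrogen_knob (a point): the same point on the handle of the other, equal valve, with the yellow wheel (leave it alone). The two valves may stand either way round, left or right, at least 250 mm apart.
Things that resemble listed ones, but are neither listed nor needed, are in the scene too. Leave any black or pink look-alike of the part that bears vacuum_wheel alone.

How it is judged:
On the way:
1. the blue wheel is cranked counterclockwise to its stop (within 10 degrees) (value of joint vacuum_wheel above 13.962 rad), for 0.1 s.
At the end, for the whole second after the job is handed in: the blue wheel rests a quarter turn (90 degrees, give or take 20) clockwise of its fully open stop, and the yellow wheel's handle is within 20 mm of where it began (value of joint vacuum_wheel between 12.216 and 12.916 rad and velocity of joint vacuum_wheel between -0.1 and 0.1 rad/s and distance of nitrogen_knob from where it was at the start of the episode below 0.02 m); the robot touches nothing.
It fails at once if the yellow nitrogen wheel is turned (its handle moves more than 20 mm) (distance of nitrogen_knob from where it was at the start of the episode above 0.02 m).
It also fails if it takes over 48 s, if anything falls off the work surface, if the arm or the gripper's body presses on something with over 40 N, if the wrist force passes 120 N, or if a joint passes its speed limit or range.

### The arm

A 6-joint arm with a two-finger parallel gripper is mounted at the origin on the work surface. World frame = base frame: x ahead of the robot, y to its left, z up, the work surface at z = 0. Lengths are in m, angles in rad, forces in N, time in s.
With the tool pointing down it reaches from about 0.275 to 0.875 m from the base axis. Payload 12.5 kg.
Tool frame: the origin (TCP) lies midway between the tips of the shut fingers; the grasp point (between the pads) lies 19 mm behind it (r.hold_point_z is the distance from the TCP to the grasp point, in m); z points along the fingers, y is the line along which they close (so a half turn about z gives the same grasp; the last joint's range is limited). The gripper opens to 85 mm and grips with 20 to 120 N. Pads are 22 mm wide; open, the fingers measure 114 mm over their backs; the gripper's body (76 mm by 85 mm) begins 54 mm behind the grasp point. The pads swing forward as they close: fully open they stand 13 mm farther back than shut.
Start: joints at [1.081, 0.351, 1.652, -0, 1.139, -0.085], TCP at [0.217, 0.506, 0.231] pointing down, gripper open.
Joint ranges: [-2.75, 2.75], [-0.79, 2.1], [0.01, 2.65], [-1.57, 4.71], [0.07, 3.14], [-2.87, 2.87]. Speed limits (rad/s): [2.22, 2.22, 2.79, 3.14, 3.14, 3.14].

### API

Orientations are given as a 3x3 rotation matrix whose columns are the frame's x, y, z axes.
In Python, from bench import r gives the robot as it stands. The module is installed in compiled form; this text tells all that it offers.
- The arm moves only by the tool play_rows, never from a script. Its argument "commands" is text: rows parted by semicolons, each of 7 numbers parted by spaces: the shift along the tool's x, y, z scaled (see below), then the turn, a rotation vector about the tool's x, y, z scaled (see below), then the opening, from 0 (shut) to 1 (fully open). A call has 1 to 20 rows; each row shifts and turns the commanded pose from where the row before left it, along the tool's axes as they then stand; what a row does not reach is not made up. The controller multiplies each number of a shift by 30 mm and each number of a turn by 90 degrees. A row lasts 1/10 s, in which the tool goes at most 50 mm and 8.59 degrees, less where a joint would pass 70% of its speed; a pose out of reach is approached as far as the arm can. A call with a number of a shift or a turn outside -1 to 1 is refused whole. A call with a gripper value outside its range is refused whole. The fingers move at their own pace and stop on an object; "newtons" is the grip in N (left out, the last holds). Time passes only in rows, so rows that do not move let the fingers close. It gives the time, the measured TCP pose, the force, the opening and the grip force at its end, in the units of the state.
- r.sense(): the state, without advancing time (a new reading comes with each control period).
- r.capture(name): name is "side" or "top"; returns a dict with "color" (480x640x3 uint8, red, green, blue), "range_z" (480x640 float32, m along the optical axis (not along the pixel's ray), 0 where there is no reading), "fov_y" (degrees; the focal length in pixels is half the picture's height over the tangent of half this angle, whatever the lens; pixels are square), "cx", "cy" (the principal point, pixels), "R" (3x3) and "t" (3): a world point X has camera coordinates R X + t. Camera axes: x right, y down, z forward; pixel columns grow to the right and rows downward; lengths in m; the calibration is good to about 2 mm. A picture is of the moment at which its call begins.
- r.job_done(): hands the job in; it is judged then, once.
The state is a dict: "time_s": time; "joint_pos": joint angles; "qvel": joint speeds; "tau": joint torques, N m; "position": TCP position; "ee_rot": TCP orientation; "force": force on the tool from outside, world axes, zero at the start; "moment": the same for the moment, N m; "opening": opening from 0.0 (shut) to 1.0 (fully open); "grasp_force": force on a finger pad.
Only numpy, scipy, OpenCV 4.12 (cv2) and the standard library are available. Lean on these libraries where they do the work, as an engineer would, in place of code of your own. Each camera call takes 0.05 s, during which the arm holds its last target. There are 200 camera calls.

## Working session

There is one attempt and no reset: what is moved stays moved. The work goes in short steps, Python scripts to look and compute and a tool call to move; the robot and the scene stay as the last step left them, time stands still between calls to the robot, and variables do not carry over. Pictures are saved under pics/ and viewed, at most 10 in all, crops included, and the job is handed in when it is done.

Besides the shell and the picture viewer there is one more tool, called after ">>>" as name(argument=value, ...) on one line, values as JSON. play_rows: Moves the arm, as the interface text tells. Shifts and turns lie within -1 to 1; 1 stands for 30 mm of shift or 90 degrees of turn. Its arguments: {"type":"object","properties":{"commands":{"type":"string"},"newtons":{"type":"number"}},"required":["commands"]}

```bash
mkdir -p pics
python3 - <<'E'
from bench import r
import cv2,numpy as np
s=r.sense();print(s["time_s"],s["position"],s["ee_rot"],r.hold_point_z)
for n in("top","side"):
    c=r.capture(n);np.savez(f"{n}0.npz",**c);cv2.imwrite(f"pics/{n}0.png",c["color"][...,::-1]);print(n,c["R"],c["t"],c["fov_y"],c["cx"],c["cy"])
E
```

```text
0.0 [0.21641807 0.50529528 0.23075908] [[-9.19190600e-01  3.93812543e-01 -5.67678294e-04]
 [ 3.93812934e-01  9.19190043e-01 -1.01892954e-03]
 [ 1.20537003e-04 -1.16014951e-03 -9.99999320e-01]] 0.0187
top [[-0.01503937 -0.99985059 -0.00852137]
 [-0.98810709  0.01616597 -0.15291517]
 [ 0.15303007  0.00612028 -0.98820258]] [-0.0096002   0.44272379  1.01840527] 54.56282462442777 322.025983101951 242.18717803386681
side [[ 0.81785989 -0.57519199  0.01610505]
 [-0.44205892 -0.64598403 -0.62232512]
 [ 0.36836003  0.50185537 -0.78259318]] [-0.37057652  0.24068082  1.00869077] 49.45307131779794 329.31438402484326 250.1104931406877
```

View pics/top0.png

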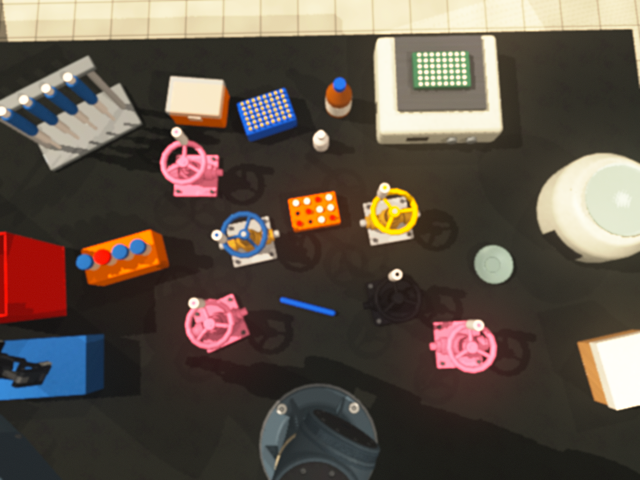

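View pics/side0.png

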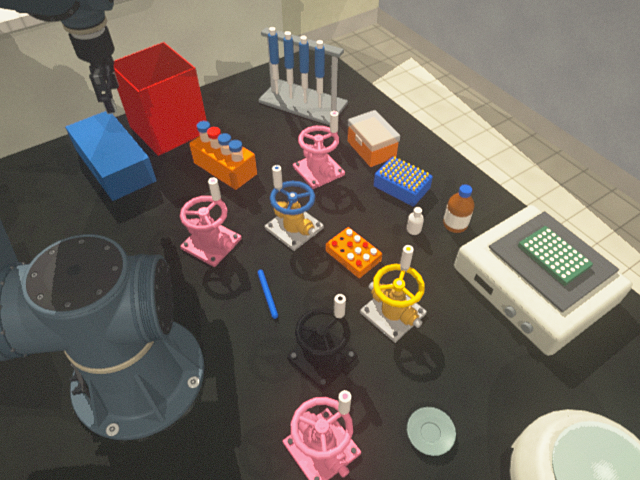

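The top view shows the blue wheel at about (246,235) with its handle top at (217,235). In the side view the wheel is at (292,198) and the handle top at (277,169). The pink and black look-alikes and the yellow valve are clear of it.

```bash
cat > h.py <<'E'
import cv2,numpy as np
def ray(c,u,v,z):
    f=240/np.tan(np.radians(c["fov_y"]/2)); R=c["R"];t=c["t"]
    d=R.T@np.array([(u-c["cx"])/f,(v-c["cy"])/f,1]);o=-R.T@t
    return o+d*(z-o[2])/d[2]
def proj(c,X):
    f=240/np.tan(np.radians(c["fov_y"]/2)); p=c["R"]@np.array(X)+c["t"]
    return p[0]/p[2]*f+c["cx"],p[1]/p[2]*f+c["cy"]
def pts(mask,box):
    m=np.zeros_like(mask);x0,y0,x1,y1=box;m[y0:y1,x0:x1]=mask[y0:y1,x0:x1]
    return np.argwhere(m>0)[:,::-1]
def wheel(c,box):
    h=cv2.cvtColor(c["color"],cv2.COLOR_RGB2HSV);m=cv2.inRange(h,(98,90,40),(125,255,255))
    p=pts(m,box);w=np.array([ray(c,u,v,.105)[:2] for u,v in p])
    return w
E
python3 - <<'E'
from h import *
for n,box,kb in(("top",(208,205,278,262),(205,225,230,247)),("side",(262,174,320,220),(268,160,288,192))):
    c=dict(np.load(n+"0.npz"))
    w=wheel(c,box)
    (cx,cy),rad=cv2.minEnclosingCircle(w.astype(np.float32)); print(n,len(w),cx,cy,rad)
    h=cv2.cvtColor(c["color"],cv2.COLOR_RGB2HSV);p=pts(cv2.inRange(h,(0,0,140),(180,70,255)),kb)
    print("knob",p.min(0),p.max(0),p.mean(0),ray(c,*p.mean(0),.166))
    if n=="top": im=c["color"][190:280,190:300]
    else: im2=c["color"][150:240,240:350]
cv2.imwrite("pics/z.png",cv2.resize(np.hstack([im,im2]),None,fx=3.6,fy=3.6,interpolation=cv2.INTER_CUBIC)[...,::-1])
E
```

```text
top 752 0.45186546444892883 0.1533777117729187 0.053918711841106415
knob [211 225] [229 246] [220.06185567 236.19072165] [0.43741138 0.18454553 0.166     ]
side 652 0.45339593291282654 0.14756038784980774 0.0525832436978817
knob [272 165] [282 189] [277.06735751 176.61139896] [0.42803509 0.16398986 0.166     ]
```

View pics/z.png

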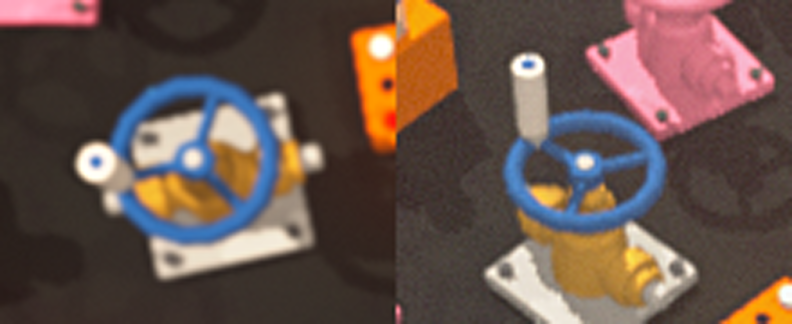

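The crop shows the blue dot on the handle at top (216.4,235.0) and side (276.7,168.1). The white hub cap is at top (243.6,233.9) and side (292.8,195).

Run:
```python
from h import *
K=[];
for n,k,hb,box in(("top",(216.4,235.0),(243.6,233.9),(222,205,278,262)),("side",(276.7,168.1),(292.8,195),(262,190,320,220))):
    c=dict(np.load(n+"0.npz"))
    print(n,"knob",ray(c,*k,.166),"hub",ray(c,*hb,.113))
    # algebraic circle fit on outer edge of ring pixels
    w=wheel(c,box);h=ray(c,*hb,.113)[:2]
    for _ in range(3):
        d=np.linalg.norm(w-h,axis=1);q=w[(d>.035)&(d<.056)]
        s=np.linalg.lstsq(np.c_[2*q,np.ones(len(q))],(q**2).sum(1),rcond=None)[0];h=s[:2]
    print("fit",h,np.sqrt(s[2]+h@h))
```

```text
top knob [0.43992647 0.19186478 0.166     ] hub [0.45057487 0.1472644  0.113     ]
fit [0.45185943 0.149202  ] 0.044958173909225664
side knob [0.44134796 0.18719503 0.166     ] hub [0.45264908 0.14370595 0.113     ]
fit [0.45131433 0.14563094] 0.04407501611416364
```

>>> play_rows(commands="0 0 -0.5 0 0 -0.0645 1;0 0 -0.5 0 0 -0.0645 1;0 0 -0.5 0 0 -0.0645 1;0 0 0 0 0 -0.0645 1;0 -1 0 0 0 0 1;0 -1 0 0 0 0 1;-0.3 -1 0 0 0 0 1;-0.6 -1 0 0 0 0 1;-0.8 -1 0 0 0 0 1;-0.9 -1 0 0 0 0 1;-0.9 -1 0 0 0 0 1;-0.9 -0.9 0 0 0 0 1;-0.9 -0.9 0 0 0 0 1;-0.9 -0.9 0 0 0 0 1;-0.9 -0.5 0 0 0 0 1;-0.3 -0.3 0 0 0 0 1;0 0 0 0 0 0 1", newtons=20)

```text
time_s: 1.8
position: [0.4391, 0.1899, 0.2759]
ee_rot: [[-1.0, 0.001, -0.001], [0.001, 1.0, -0.0], [0.001, -0.0, -1.0]]
force: [-1.0, -0.3, -0.1]
opening: 1.0
grasp_force: 0.0
```

Run:
```python
from bench import r
import cv2,numpy as np
s=r.sense();print(s["time_s"],s["position"],s["ee_rot"].round(3),s["force"],s["joint_pos"])
c=r.capture("side");cv2.imwrite("pics/side1.png",c["color"][...,::-1])
```

```text
1.8 [0.43905675 0.1899134  0.27586739] [[-1.     0.001 -0.001]
 [ 0.001  1.    -0.   ]
 [ 0.001 -0.    -1.   ]] [-0.97292769 -0.27473733 -0.07793444] [ 3.10908565e-01  1.72754860e-01  1.77241342e+00 -3.93157550e-05
  1.19737965e+00 -1.25862352e+00]
```

>>> play_rows(commands="-0.05 0 0.8 0 0 0 1;0 0 0.8 0 0 0 1;0 0 0.8 0 0 0 1;0 0 0.6 0 0 0 1;0 0 0.5 0 0 0 1;0 0 0.5 0 0 0 1;0 0 0.5 0 0 0 1;0 0 0.45 0 0 0 1;0 0 0 0 0 0 1", newtons=20)

```text
time_s: 2.75
position: [0.4383, 0.1913, 0.1266]
ee_rot: [[-1.0, -0.002, -0.003], [-0.002, 1.0, -0.001], [0.003, -0.001, -1.0]]
force: [-0.6, -0.0, 0.7]
opening: 1.003
grasp_force: 0.0
```

Run:
```python
from bench import r
import cv2,numpy as np
s=r.sense();print(s["position"],s["force"])
a,b=[r.capture(n)["color"] for n in("side","top")]
cv2.imwrite("pics/g.png",cv2.resize(np.hstack([a[110:260,210:360],b[160:310,150:300]]),None,fx=2.6,fy=2.6)[...,::-1])
```

```text
[0.43830415 0.19133304 0.12663048] [-0.63427936 -0.02365211  0.7319324 ]
```

View pics/g.png

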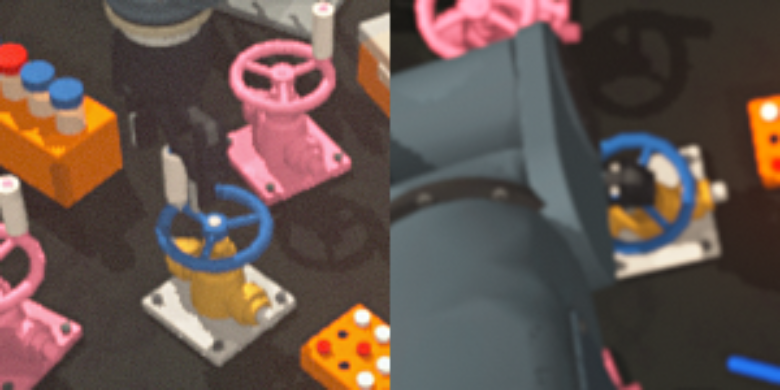

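The handle stands between the open fingers, at side-view crop (175,180), and nothing else is touched. I'm closing on it now.

>>> play_rows(commands="0 0 0 0 0 0 0;0 0 0 0 0 0 0;0 0 0 0 0 0 0;0 0 0 0 0 0 0;0 0 0 0 0 0 0;0 0 0 0 0 0 0;0 0 0 0 0 0 0;0 0 0 0 0 0 0", newtons=25)

```text
time_s: 3.65
position: [0.4404, 0.1917, 0.1283]
ee_rot: [[-1.0, 0.0, 0.001], [0.0, 1.0, 0.002], [-0.001, 0.002, -1.0]]
force: [-2.2, 8.5, 3.5]
opening: 0.232
grasp_force: 24.9
```

Run:
```python
from bench import r
import numpy as np
s=r.sense();print(s["time_s"],s["position"],s["force"],s["opening"])
for a0 in (104,):
  th=np.radians(a0+15*np.arange(25)); p=45*np.c_[np.cos(th),np.sin(th)]
  d=np.diff(p,axis=0)/30
  for t,(x,y) in zip(th,d): print(round(np.degrees(t)),round(-x,2),round(y,2))
```

```text
3.65 [0.4404059  0.19165906 0.12825823] [-2.21215073  8.46805111  3.52649119] 0.23176411481391512
104 0.36 -0.14
119 0.31 -0.23
134 0.24 -0.31
149 0.16 -0.36
164 0.06 -0.39
179 -0.04 -0.39
194 -0.14 -0.36
209 -0.23 -0.31
224 -0.31 -0.24
239 -0.36 -0.16
254 -0.39 -0.06
269 -0.39 0.04
284 -0.36 0.14
299 -0.31 0.23
314 -0.24 0.31
329 -0.16 0.36
344 -0.06 0.39
359 0.04 0.39
374 0.14 0.36
389 0.23 0.31
404 0.31 0.24
419 0.36 0.16
434 0.39 0.06
449 0.39 -0.04
```

>>> play_rows(commands="0.36 -0.11 0 0 0 0 0;0.31 -0.23 0 0 0 0 0;0.24 -0.31 0 0 0 0 0;0.16 -0.36 0 0 0 0 0;0.06 -0.39 0 0 0 0 0;0 0 0 0 0 0 0;0 0 0 0 0 0 0")

```text
time_s: 4.35
position: [0.4066, 0.148, 0.1282]
ee_rot: [[-1.0, 0.0, 0.0], [0.0, 1.0, -0.0], [-0.0, -0.0, -1.0]]
force: [-0.5, -1.5, 8.8]
opening: 0.225
grasp_force: 25.7
```

>>> play_rows(commands="-0.04 -0.39 0 0 0 0 0;-0.14 -0.36 0 0 0 0 0;-0.23 -0.31 0 0 0 0 0;-0.31 -0.24 0 0 0 0 0;-0.36 -0.16 0 0 0 0 0;-0.39 -0.06 0 0 0 0 0;-0.39 0.04 0 0 0 0 0;-0.36 0.14 0 0 0 0 0;-0.31 0.23 0 0 0 0 0;-0.24 0.31 0 0 0 0 0;-0.16 0.36 0 0 0 0 0;-0.06 0.39 0 0 0 0 0;0 0 0 0 0 0 0;0 0 0 0 0 0 0")

```text
time_s: 5.75
position: [0.4966, 0.1474, 0.1282]
ee_rot: [[-1.0, -0.001, 0.001], [-0.001, 1.0, 0.0], [-0.001, 0.0, -1.0]]
force: [1.9, 0.9, 6.5]
opening: 0.228
grasp_force: 25.9
```

>>> play_rows(commands="0.04 0.39 0 0 0 0 0;0.14 0.36 0 0 0 0 0;0.23 0.31 0 0 0 0 0;0.31 0.24 0 0 0 0 0;0.36 0.16 0 0 0 0 0;0.39 0.06 0 0 0 0 0;0.39 -0.04 0 0 0 0 0;0.36 -0.14 0 0 0 0 0;0.31 -0.23 0 0 0 0 0;0.24 -0.31 0 0 0 0 0;0.16 -0.36 0 0 0 0 0;0.06 -0.39 0 0 0 0 0;0 0 0 0 0 0 0;0 0 0 0 0 0 0")

```text
time_s: 7.15
position: [0.4066, 0.148, 0.1281]
ee_rot: [[-1.0, 0.0, 0.0], [0.0, 1.0, -0.0], [-0.0, -0.0, -1.0]]
force: [0.8, -2.4, 8.3]
opening: 0.226
grasp_force: 25.8
```

>>> play_rows(commands="-0.04 -0.39 0 0 0 0 0;-0.14 -0.36 0 0 0 0 0;0 0 0 0 0 0 0")

```text
time_s: 7.45
position: [0.4128, 0.1254, 0.1282]
ee_rot: [[-1.0, 0.001, 0.002], [0.001, 1.0, 0.0], [-0.002, 0.0, -1.0]]
force: [4.1, 0.7, 6.8]
opening: 0.225
grasp_force: 25.7
```

>>> play_rows(commands="-0.12 -0.15 0 0 0 0 0;-0.11 -0.16 0 0 0 0 0;0 0 0 0 0 0 0")

```text
time_s: 7.75
position: [0.4195, 0.1167, 0.1282]
ee_rot: [[-1.0, 0.0, 0.001], [0.0, 1.0, 0.0], [-0.001, 0.0, -1.0]]
force: [3.9, 1.1, 6.8]
opening: 0.226
grasp_force: 25.8
```

>>> play_rows(commands="-0.31 -0.24 0 0 0 0 0;0 0 0 0 0 0 0")

```text
time_s: 7.95
position: [0.4289, 0.1094, 0.1281]
ee_rot: [[-1.0, 0.0, 0.001], [0.0, 1.0, 0.0], [-0.001, 0.0, -1.0]]
force: [1.7, 2.1, 9.0]
opening: 0.228
grasp_force: 25.9
```

>>> play_rows(commands="-0.36 -0.16 0 0 0 0 0;0 0 0 0 0 0 0")

```text
time_s: 8.15
position: [0.4397, 0.1048, 0.1281]
ee_rot: [[-1.0, 0.0, 0.001], [0.0, 1.0, 0.0], [-0.001, 0.0, -1.0]]
force: [1.8, 2.2, 10.7]
opening: 0.226
grasp_force: 26.0
```

>>> play_rows(commands="-0.39 -0.06 0 0 0 0 0;0 0 0 0 0 0 0")

```text
time_s: 8.35
position: [0.4513, 0.1033, 0.1281]
ee_rot: [[-1.0, 0.0, 0.001], [0.0, 1.0, 0.0], [-0.001, 0.0, -1.0]]
force: [1.1, 1.4, 10.5]
opening: 0.223
grasp_force: 26.1
```

>>> play_rows(commands="-0.39 0.04 0 0 0 0 0;0 0 0 0 0 0 0")

```text
time_s: 8.55
position: [0.4628, 0.1047, 0.1281]
ee_rot: [[-1.0, 0.0, 0.0], [0.0, 1.0, 0.001], [-0.0, 0.001, -1.0]]
force: [0.9, 2.6, 11.4]
opening: 0.226
grasp_force: 26.2
```

>>> play_rows(commands="-0.36 0.14 0 0 0 0 0;0 0 0 0 0 0 0")

```text
time_s: 8.75
position: [0.4735, 0.1089, 0.1281]
ee_rot: [[-1.0, -0.0, 0.0], [-0.0, 1.0, 0.0], [-0.0, 0.0, -1.0]]
force: [0.7, 2.0, 11.3]
opening: 0.224
grasp_force: 26.3
```

>>> play_rows(commands="-0.31 0.23 0 0 0 0 0;0 0 0 0 0 0 0")

```text
time_s: 8.95
position: [0.4828, 0.1158, 0.1281]
ee_rot: [[-1.0, -0.0, 0.0], [-0.0, 1.0, 0.0], [-0.0, 0.0, -1.0]]
force: [2.1, 0.4, 10.6]
opening: 0.229
grasp_force: 26.2
```

>>> play_rows(commands="-0.24 0.31 0 0 0 0 0;0 0 0 0 0 0 0")

```text
time_s: 9.15
position: [0.4901, 0.1252, 0.1282]
ee_rot: [[-1.0, -0.001, 0.001], [-0.001, 1.0, -0.0], [-0.001, -0.0, -1.0]]
force: [1.9, 0.6, 8.7]
opening: 0.225
grasp_force: 25.9
```

>>> play_rows(commands="-0.16 0.36 0 0 0 0 0;0 0 0 0 0 0 0")

```text
time_s: 9.35
position: [0.4949, 0.1361, 0.1282]
ee_rot: [[-1.0, -0.001, 0.001], [-0.001, 1.0, -0.0], [-0.001, -0.0, -1.0]]
force: [3.6, 1.0, 7.7]
opening: 0.224
grasp_force: 25.9
```

>>> play_rows(commands="-0.06 0.39 0 0 0 0 0;0 0 0 0 0 0 0")

```text
time_s: 9.55
position: [0.4965, 0.1479, 0.1282]
ee_rot: [[-1.0, -0.001, 0.001], [-0.001, 1.0, 0.0], [-0.001, 0.0, -1.0]]
force: [2.8, 1.7, 7.0]
opening: 0.226
grasp_force: 25.9
```

>>> play_rows(commands="0.04 0.39 0 0 0 0 0;0 0 0 0 0 0 0")

```text
time_s: 9.75
position: [0.4951, 0.1597, 0.1282]
ee_rot: [[-1.0, -0.001, 0.001], [-0.001, 1.0, 0.0], [-0.001, 0.0, -1.0]]
force: [3.5, 3.0, 7.2]
opening: 0.229
grasp_force: 25.9
```

>>> play_rows(commands="0.14 0.36 0 0 0 0 0;0 0 0 0 0 0 0")

```text
time_s: 9.95
position: [0.4906, 0.1706, 0.1282]
ee_rot: [[-1.0, -0.001, 0.001], [-0.001, 1.0, 0.0], [-0.001, 0.0, -1.0]]
force: [1.7, 3.5, 6.9]
opening: 0.231
grasp_force: 25.8
```

>>> play_rows(commands="0.23 0.31 0 0 0 0 0;0 0 0 0 0 0 0")

```text
time_s: 10.15
position: [0.4835, 0.1799, 0.1282]
ee_rot: [[-1.0, -0.001, 0.001], [-0.001, 1.0, 0.001], [-0.001, 0.001, -1.0]]
force: [1.5, 4.1, 7.6]
opening: 0.227
grasp_force: 25.8
```

>>> play_rows(commands="0.31 0.24 0 0 0 0 0;0 0 0 0 0 0 0")

```text
time_s: 10.35
position: [0.4741, 0.1872, 0.1282]
ee_rot: [[-1.0, -0.001, 0.001], [-0.001, 1.0, 0.001], [-0.001, 0.001, -1.0]]
force: [2.5, 4.5, 5.5]
opening: 0.226
grasp_force: 25.8
```

>>> play_rows(commands="0.36 0.16 0 0 0 0 0;0 0 0 0 0 0 0")

```text
time_s: 10.55
position: [0.4629, 0.1918, 0.1282]
ee_rot: [[-1.0, -0.001, 0.0], [-0.001, 1.0, 0.001], [-0.0, 0.001, -1.0]]
force: [-0.2, 5.4, 7.9]
opening: 0.227
grasp_force: 25.9
```

>>> play_rows(commands="0.39 0.06 0 0 0 0 0;0 0 0 0 0 0 0")

```text
time_s: 10.75
position: [0.451, 0.1933, 0.1282]
ee_rot: [[-1.0, -0.0, -0.0], [-0.0, 1.0, 0.0], [0.0, 0.0, -1.0]]
force: [-1.4, 4.0, 6.9]
opening: 0.222
grasp_force: 26.0
```

>>> play_rows(commands="0.39 -0.04 0 0 0 0 0;0 0 0 0 0 0 0")

```text
time_s: 10.95
position: [0.4409, 0.1923, 0.1282]
ee_rot: [[-1.0, -0.0, 0.004], [-0.0, 1.0, 0.002], [-0.004, 0.002, -1.0]]
force: [7.8, 6.6, 2.6]
opening: 0.227
grasp_force: 25.3
```

>>> play_rows(commands="0.18 -0.06 0 0 0 0 0;0 0 0 0 0 0 0")

```text
time_s: 11.15
position: [0.4373, 0.1918, 0.1285]
ee_rot: [[-1.0, 0.001, 0.007], [0.001, 1.0, 0.005], [-0.007, 0.005, -1.0]]
force: [15.5, 17.9, -7.4]
opening: 0.226
grasp_force: 25.7
```

>>> play_rows(commands="0.12 0.02 0 0 0 0 0;0 0 0 0 0 0 0;0 0 0 0 0 0 0")

```text
time_s: 11.45
position: [0.4353, 0.192, 0.1285]
ee_rot: [[-1.0, 0.0, 0.01], [0.0, 1.0, 0.004], [-0.01, 0.004, -1.0]]
force: [24.5, 12.4, -13.6]
opening: 0.222
grasp_force: 25.5
```

Run:
```python
from bench import r
import cv2,numpy as np
s=r.sense();print(s["position"],s["force"])
a=r.capture("side")["color"]
cv2.imwrite("pics/s2.png",cv2.resize(a[120:240,220:360],None,fx=5,fy=5,interpolation=cv2.INTER_CUBIC)[...,::-1])
```

```text
[0.43528036 0.19199731 0.12845837] [ 24.482266    12.4226273  -13.55956832]
```

View pics/s2.png

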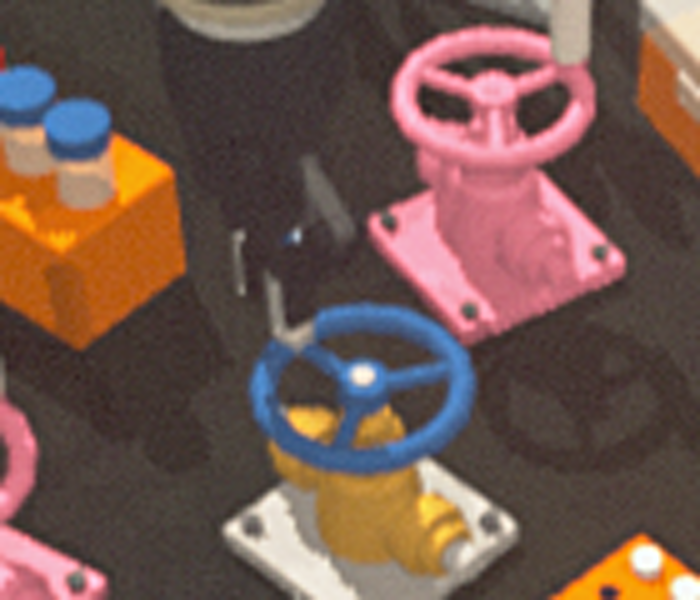

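The stop is felt: 24 N against the motion, where free turning took about 2 N. The view shows the handle still gripped, its base at crop (292,335), about 104° round. Now turning back a quarter.

>>> play_rows(commands="-0.3 0.04 0 0 0 0 0;-0.39 0.04 0 0 0 0 0;-0.39 -0.06 0 0 0 0 0;-0.36 -0.16 0 0 0 0 0;0 0 0 0 0 0 0")

```text
time_s: 12.0
position: [0.4735, 0.1841, 0.128]
ee_rot: [[-1.0, -0.0, -0.004], [-0.0, 1.0, -0.004], [0.004, -0.004, -1.0]]
force: [-8.5, -13.7, 21.6]
opening: 0.225
grasp_force: 28.8
```

>>> play_rows(commands="-0.31 -0.24 0 0 0 0 0;-0.24 -0.31 0 0 0 0 0;-0.16 -0.36 0 0 0 0 0;0 0 0 0 0 0 0;0 0 0 0 0 0 0")

```text
time_s: 12.5
position: [0.4911, 0.1576, 0.1274]
ee_rot: [[-1.0, -0.0, -0.011], [-0.0, 1.0, -0.003], [0.011, -0.003, -1.0]]
force: [-24.1, -7.0, 26.1]
opening: 0.228
grasp_force: 29.1
```

>>> play_rows(commands="0.12 0 0 0 0 0 0;0 0 0 0 0 0 0;0 0 0 0 0 0 0")

```text
time_s: 12.8
position: [0.4904, 0.1584, 0.1277]
ee_rot: [[-1.0, -0.0, -0.004], [-0.0, 1.0, -0.001], [0.004, -0.001, -1.0]]
force: [-7.6, -2.7, 11.7]
opening: 0.226
grasp_force: 27.6
```

Now open in place, then rise straight up.

>>> play_rows(commands="0.05 0 0 0 0 0 0.4;0 0 0 0 0 0 0.6;0 0 0 0 0 0 1;0 0 0 0 0 0 1;0 0 0 0 0 0 1;0 0 0 0 0 0 1;0 0 0 0 0 0 1;0 0 -0.4 0 0 0 1;0 0 -0.6 0 0 0 1;0 0 -0.8 0 0 0 1;0 0 -1 0 0 0 1;0 0 -1 0 0 0 1;0 0 -1 0 0 0 1;0.6 0.8 -0.5 0 0 0 1;0.8 0.9 0 0 0 0 1;0.8 0.9 0 0 0 0 1;0.8 0.9 0 0 0 0 1;0.8 0.9 0 0 0 0 1;0.6 0.9 0 0 0 0 1;0 0 0 0 0 0 1")

```text
time_s: 14.8
position: [0.3567, 0.3199, 0.2878]
ee_rot: [[-1.0, -0.004, 0.0], [-0.004, 1.0, 0.001], [-0.0, 0.001, -1.0]]
force: [-0.2, -0.6, -0.2]
opening: 0.995
grasp_force: 0.0
```

Run:
```python
from bench import r
import cv2,numpy as np
s=r.sense();print(s["time_s"],s["position"],s["force"])
c=r.capture("side");np.savez("side3.npz",**c)
cv2.imwrite("pics/s3.png",cv2.resize(c["color"][130:250,230:370],None,fx=5,fy=5,interpolation=cv2.INTER_CUBIC)[...,::-1])
```

```text
14.8 [0.35672985 0.31988972 0.28780159] [-0.1972284  -0.55953361 -0.16678858]
```

View pics/s3.png

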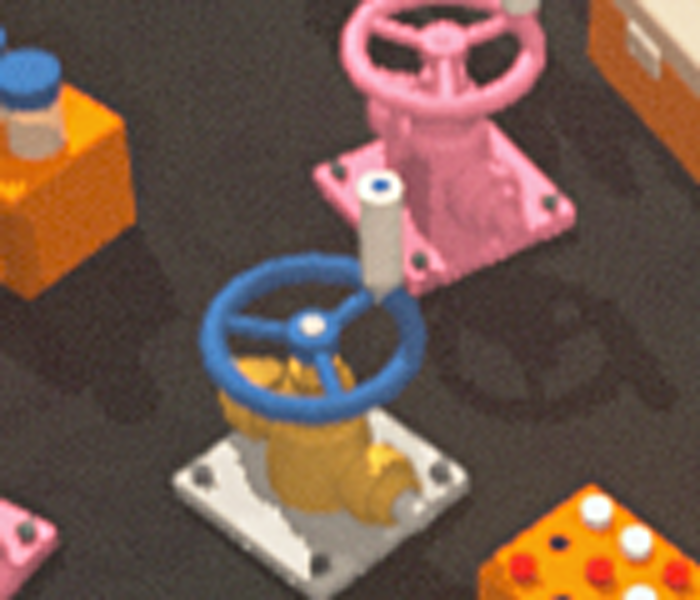

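The dot is at crop (379,186), which is image (305.8,167.2). The handle stands free and the arm is clear.

Run:
```python
from h import *
c=dict(np.load("side3.npz"));p=ray(c,305.8,167.2,.166);a=lambda p,h:np.degrees(np.arctan2(p[1]-h[1],p[0]-h[0]))
print(p,a(p,(.4516,.1475)),a(p,(.4513,.1456)), "start",a((.4413,.1872),(.4513,.1456)))
```

```text
[0.49537583 0.15406425 0.166     ] 8.528049626358465 10.87064819007254 start 103.51656810879128
```

```bash
python3 -c "
from bench import r
print(r.job_done())"
```

```text
the job is handed in; nothing more can be done
None
```

I cranked the blue vacuum valve counterclockwise to its stop, turned it back about 90–93° by camera estimate, let go, and handed the job in at about 15 s; the arm was never near the yellow valve, and no verdict was returned.

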